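# Zero-check a coating gauge, then hold it square on a tilted lens cell

## Task

Take the pen-shaped coating gauge out of its stand and check its zero first: hold it upright with its sprung nose on the bare round zero plate for about a second, pressed lightly so that the nose goes about half-way in. Then measure the black lens cell on the tilted stage: hold the gauge square to the sloping face with its nose inside the ring marked on the flange, again pressed lightly with the nose about half-way in, and do not shift the stage's setting or anything else on the bench. Finish like that, still gripping the gauge and holding it still against the spot.

Things in the scene. Friction and masses are not known exactly. Their poses are not given: they have to be found in the camera images.
- probe: the gauge: grey round pen, 133 mm long, about 120 g, upright in its stand, nose down. Origin at the tip of the fully extended nose, z up along the pen. From the tip: steel nose to 22 mm, guard sleeve (20 mm diameter) to 30 mm, black collar (32 mm diameter) to 36 mm, barrel (22 mm diameter, grip here) to 126 mm, cap to 133 mm
- tip (a point): the rounded end (radius 5 mm) of the gauge's sprung nose; it moves with the nose; z up along the pen
- nose (a joint): how far the nose is pushed into the pen (m): 0 fully out, 0.008 fully in. Its spring takes 1 N to start and 5 N fully in (about 3 N half-way)
- stand: grey block, 70 x 70 x 50 mm high, fixed, with a hole 24 mm wide, 40 mm deep in the centre of its top. The gauge's collar rests on the top, so the nose tip is 20 mm and the barrel 56 to 146 mm above the bench. Origin at the centre of its underside, z up
- zero_plate: loose bare aluminium disc, 50 mm diameter, 10 mm thick, lying flat on the bench; origin at the centre of its underside
- zero_top (a point): centre of the zero plate's top face, z up
- stage: fixed tilting stage: base 150 x 160 x 14 mm, upright cheeks on its +y and -y sides (105 mm high) with knob and lock lever (190 mm over all), between them a round plate with the lens cell, leaning 0.2 to 0.42 rad to the stage's -x side (roughly the robot's left) about an axis 80 mm up. Tilt and turn of the cell are friction-locked and differ each time. Origin under the base's centre
- spot (a point): marked spot: centre of the thin white ring (21 mm outside, 17 mm inside) on the flat flange of the lens cell, 46 mm from its axis, on the surface; z is the outward normal of the tilted face. The cell: black disc 116 mm wide, white optic in a ring (66 mm wide, 2 mm proud) in the middle, two clamps 4 mm high at its edge by the cheeks
- spacer_ring: bystander: black ring, 80 mm diameter, 12 mm high, lying flat; origin under its centre
- spare_cell: bystander: black disc 90 mm diameter, 12 mm high, with a white disc on top; origin under its centre
- check_block: bystander: dark square steel block 30 x 30 x 10 mm; origin under its centre
- loupe: bystander: black loupe, 36 mm diameter, 36 mm high; origin under its centre
- solvent: bystander: white bottle, 50 mm diameter, 120 mm high; origin under its centre
- driver: bystander: screwdriver 160 mm long, lying along its x
- blower: bystander: dark rubber dust blower standing, 58 mm diameter, 115 mm high; origin under its centre
- optic_box: bystander: white box 60 x 60 x 28 mm high; origin under its centre
There are look-alikes about, which are no part of the job. What is meant by the zero_plate is not green, purple or red, and is the smaller of those in its own colour.

How it is judged:
By the outcome, as a careful person would: the job done as asked, in the order asked, and still so for the second after the job is handed in, while the arm keeps its last pose, push and grip.
It also fails if it takes over 48 s, if anything falls off the work surface, if the arm or the gripper's body presses on something with over 40 N, if the wrist force passes 120 N, or if a joint passes its speed limit or range.

## Robot

A 6-joint arm with a two-finger parallel gripper is mounted at the origin on the work surface. World frame = base frame: x ahead of the robot, y to its left, z up, the work surface at z = 0. Lengths are in m, angles in rad, forces in N, time in s.
With the tool pointing down it reaches from about 0.25 to 0.775 m from the base axis. Payload 4 kg.
Tool frame: the origin (TCP) lies midway between the tips of the shut fingers; the grasp point (between the pads) lies 19 mm behind it; z points along the fingers, x is the direction in which the jaws open and shut, and the axes are right-handed (so a half turn about z gives the same grasp; the last joint's range is limited). The gripper opens to 94 mm and grips with 3 to 60 N. Pads are 16 mm wide; open, the fingers measure 119 mm over their backs; the gripper's body (75 mm by 177 mm) begins 78 mm behind the grasp point.
Start: joints at [1.203, 0.087, 1.371, -0, 1.684, -0.103], TCP at [0.144, 0.531, 0.206] pointing down, gripper open.
Joint ranges: [-3.1, 3.1], [-0.76, 2.03], [0.27, 2.55], [-1.08, 4.22], [0.17, 2.65], [-2.57, 2.57]. Speed limits (rad/s): [2.79, 2.79, 3.14, 3.14, 3.14, 3.14].

## Interface

Orientations are given as [roll, pitch, yaw] about the fixed x, y, z axes, in that order (R = Rz(yaw) Ry(pitch) Rx(roll)).
In Python, from bench import robot, eyes, close_job gives the robot as it stands.
- The arm moves only by the shell command python3 -m jog 'ROWS'. ROWS is JSON, a list of rows, each a list of 3 entries, a list of its own where there are three numbers: the turn, a rotation vector about the tool's x, y, z in degrees, then the shift along the tool's x, y, z in mm, then the closure, from -1 (fully open) to 1 (shut). In form: [[[wx, wy, wz], [x, y, z], claw], ...]. A call has 1 to 5 rows; each row is the pose to reach, as a shift and turn from the pose commanded when the call began, along the tool's axes at that moment; what a row does not reach only later rows make up. A row lasts 1/10 s, in which the tool goes at most 50 mm and 8.59 degrees, less where a joint would pass 70% of its speed; a pose out of reach is approached as far as the arm can. A call with a gripper value outside its range is refused whole. The fingers move at their own pace and stop on an object; the grip force is fixed at half the most. Time passes only in rows, so rows that repeat a pose let the fingers close. It gives the time, the measured TCP pose, the force and the opening at its end, in the units of the state.
- robot.get_obs(): the state, without advancing time (a new reading comes with each control period).
- eyes.snapshot(name): name is "scene" or "top" or "wrist"; returns (picture, depth): 400x640x3 uint8, red, green, blue; 400x640 float32, m along the optical axis (not along the pixel's ray), 0 where there is no reading.
- eyes.camera_params(name): a dict with "mtx" (3x3 intrinsics, pixels), "k1" (the pictures are not rectified: a ray, as slopes to the right and down, at radius r is drawn at 1 + k1 r^2 times it, then the intrinsics apply), "world_to_cam" (4x4, takes a point from world to camera coordinates). Camera axes: x right, y up, looking along -z (the intrinsics and any distortion apply to the point x, -y, -z); pixel columns grow to the right and rows downward; lengths in m; the calibration is good to about 2 mm. A picture is of the moment at which its call begins: read the wrist's pose just before it. camera_params takes no time and is no camera call; for the wrist camera it gives the pose at the moment of the call.
- close_job(): hands the job in, once; it reports no verdict.
The state is a dict: "time": time; "joint_positions": joint angles; "qvel": joint speeds; "joint_torque": joint torques, N m; "tool_pos": TCP position; "ee_rot": TCP orientation; "wrist_force": force on the tool from outside, world axes, zero at the start; "wrist_torque": the same for the moment, N m; "width": finger opening in m.
Only numpy, scipy, OpenCV 4.12 (cv2) and the standard library are available. Lean on these libraries where they do the work, as an engineer would, in place of code of your own. Each camera call takes 0.05 s, during which the arm holds its last target. There are 200 camera calls.

## Working session

There is one attempt and no reset: what is moved stays moved. The work goes in short steps, Python scripts to look and compute and a shell command to move; the robot and the scene stay as the last step left them, time stands still between calls to the robot, and variables do not carry over. Pictures are saved under pics/ and viewed, about 8 in all and at most 12, crops included, and the job is handed in when it is done.

```bash
ls && mkdir -p pics && cat > h.py <<'E'
import numpy as np, cv2
from bench import robot, eyes, close_job
from scipy.spatial.transform import Rotation as R
def snap(n):
    P=eyes.camera_params(n); im,d=eyes.snapshot(n)
    np.savez('%s.npz'%n,im=im,d=d,mtx=P['mtx'],k1=P['k1'],w2c=P['world_to_cam'])
    return im,d
def load(n): return np.load('%s.npz'%n)
def pts(n,uv,depth=None,z=None):
    """pixels -> world by depth image, or plane z"""
    L=load(n); M=L['mtx']; uv=np.atleast_2d(np.asarray(uv,float))
    s=cv2.undistortPoints(uv[:,None,:],M,np.array([float(L['k1']),0,0,0,0]))[:,0]
    C=np.linalg.inv(L['w2c']); ray=np.c_[s[:,0],-s[:,1],-np.ones(len(s))]@C[:3,:3].T; o=C[:3,3]
    if z is not None: t=(z-o[2])/ray[:,2]
    else: t=L['d'][uv[:,1].round().astype(int),uv[:,0].round().astype(int)]
    return o+ray*np.asarray(t)[:,None]
def proj(n,X):
    L=load(n); X=np.atleast_2d(X); c=X@L['w2c'][:3,:3].T+L['w2c'][:3,3]
    s=np.c_[c[:,0]/-c[:,2],-c[:,1]/-c[:,2]]; r2=(s**2).sum(1,keepdims=True); s=s*(1+float(L['k1'])*r2)
    return s*[L['mtx'][0,0],L['mtx'][1,1]]+L['mtx'][:2,2]
def tool():
    o=robot.get_obs(); return np.array(o['tool_pos']),R.from_euler('xyz',o['ee_rot']),o
def save(p,im): cv2.imwrite('pics/'+p,im[...,::-1])
def crop(n,u0,v0,u1,v1,k,p):
    im=load(n)['im'][v0:v1,u0:u1]; save(p,cv2.resize(im,None,fx=k,fy=k,interpolation=cv2.INTER_CUBIC))
E
python3 - <<'E'
from h import *
a,_=snap('top'); b,_=snap('scene'); save('top.png',a); save('scene.png',b)
print(tool()[2])
E
```

```text
pics
{'time': 0.1, 'joint_positions': array([ 1.20286319e+00,  8.78670364e-02,  1.37211931e+00,  2.02440493e-05,
        1.68357665e+00, -1.03080988e-01]), 'qvel': array([ 1.05268016e-03, -8.99390100e-04, -3.77377126e-03,  1.58970819e-03,
        1.43389424e-03,  8.47023010e-05]), 'joint_torque': array([ 2.10446909e-03, -3.41252410e+01, -3.03301084e+01,  7.19714141e-02,
        3.04806617e-02, -8.61293688e-05]), 'tool_pos': array([0.14377998, 0.53036078, 0.20442069]), 'ee_rot': array([-3.14136990e+00,  1.95780735e-03,  1.30594665e+00]), 'wrist_force': array([ 0.00916654, -0.19002825,  0.18176252]), 'wrist_torque': array([ 0.03222849,  0.02096198, -0.0219229 ]), 'width': 0.09432949965109327}
```

View pics/top.png

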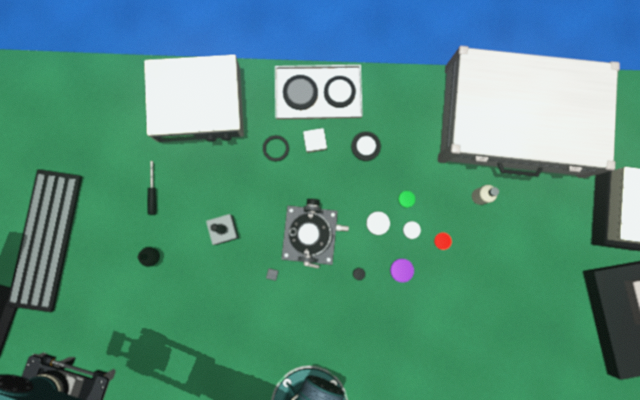

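View pics/scene.png

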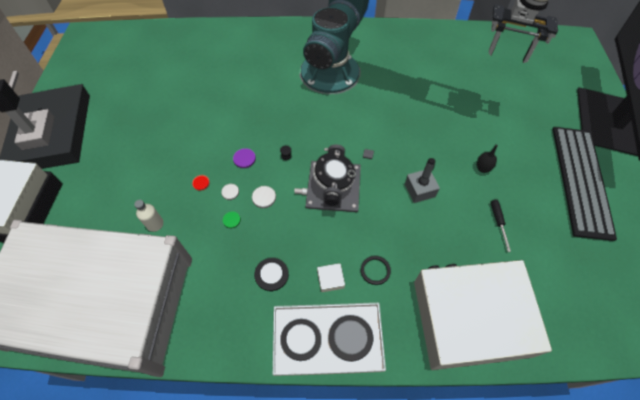

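Top view: robot base at the bottom (310,385). The stand with the gauge is at (221,229) and the stage at (310,235). Candidates for the zero plate are discs: white large (378,222), white small (412,230), green (407,199), red (443,241) and purple (402,270). The smaller of the aluminium/white pair is (412,230). The white-topped discs (366,146), (340,91) and the tray are not it.

```bash
python3 - <<'E'
from h import *
np.set_printoptions(precision=4,suppress=True)
for nm,uv in dict(zs=(412,230),zl=(378,222),gauge=(221,229),stand=(230,240),stage=(309,234),block=(272,274),loupe=(359,273),blower=(149,256),purple=(402,270)).items():
    print(nm,pts('top',[uv])[0])
L=load('top'); print(L['mtx'],np.linalg.inv(L['w2c'])[:3,3])
# segment whites
im=L['im'].astype(int)
m=((im.min(2)>170)).astype(np.uint8)
n,l,s,c=cv2.connectedComponentsWithStats(m)
for i in range(1,n):
    if 30<s[i,4]<1200: 
        w=pts('top',[c[i]],z=0.01)[0]; print(s[i],c[i],w)
a=cv2.resize(L['im'][170:290,190:330],None,fx=5,fy=5,interpolation=cv2.INTER_CUBIC)
crop('top',270,180,470,300,4,'c1.png')
E
```

```text
zs [ 0.5045 -0.2895  0.0097]
zl [ 0.5251 -0.188   0.0127]
gauge [0.488  0.259  0.0905]
stand [ 0.4601  0.248  -0.0016]
stage [0.4809 0.0149 0.0963]
block [0.3644 0.1196 0.006 ]
loupe [ 0.3753 -0.1323  0.0322]
blower [0.4082 0.4603 0.0645]
purple [ 0.3864 -0.2617  0.0047]
[[470.8401   0.     316.0529]
 [  0.     470.8401 198.9429]
 [  0.       0.       1.    ]] [0.4344 0.0146 1.4016]
[329  80  22  22 392] [339.4005  90.4235] [ 0.9235 -0.0649  0.01  ]
[304 129  23  22 413] [314.5521 139.3608] [0.769  0.0066 0.01  ]
[357 136  19  19 277] [365.7978 145.1986] [ 0.7559 -0.1484  0.01  ]
[476 156  12   5  36] [481.3333 158.3611] [ 0.7262 -0.4971  0.01  ]
[570 167  11   4  37] [575.027  168.4595] [ 0.7036 -0.778   0.01  ]
[481 186  15  16 129] [486.2403 194.0543] [ 0.6183 -0.5107  0.01  ]
[367 212  23  23 416] [377.8534 222.7764] [ 0.5229 -0.188   0.01  ]
[208 216  27  27 284] [222.2535 229.4261] [0.4902 0.2703 0.01  ]
[404 222  17  17 226] [411.677  229.7124] [ 0.5053 -0.2884  0.01  ]
[298 224  21  20 328] [308.1433 233.439 ] [0.4855 0.0175 0.01  ]
[336 225  12   5  43] [341.0233 227.5581] [ 0.5056 -0.0792  0.01  ]
[634 282   6  23  82] [637.3537 290.0854] [ 0.3491 -0.9467  0.01  ]
[283 379   8   8  34] [286.0294 381.7941] [0.0636 0.0677 0.01  ]
```

View pics/c1.png

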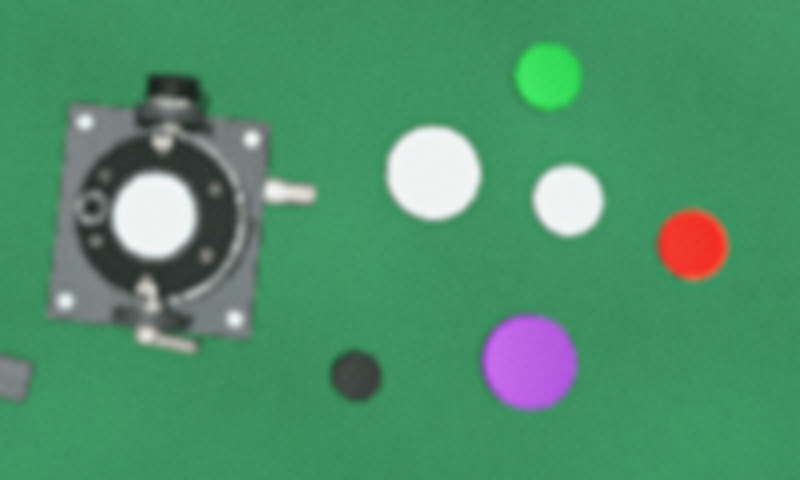

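The small white disc (412,230), about 50 mm across at (0.505,-0.288), is the zero plate. The other white disc is about 66 mm. The ring mark is at crop (92,208), i.e. full picture (293,232).

```bash
cat >> h.py <<'E'
def go(pos,Rt=None):
    p,r,o=tool(); Rt=Rt or r
    print('turn',(r.inv()*Rt).as_rotvec(degrees=True).round(2),'shift',(r.inv().apply(np.array(pos)-p)*1000).round(1),'| at',p.round(4),o['ee_rot'].round(4),'F',o['wrist_force'].round(2),'w',round(o['width'],4),'t',round(o['time'],2))
E
python3 - <<'E'
from h import *
go([0.47,0.25,0.26])
E
```

```text
turn [0. 0. 0.] shift [-185.3  388.2  -55.3] | at [0.1438 0.5304 0.2044] [-3.1414e+00  2.0000e-03  1.3059e+00] F [ 0.01 -0.19  0.18] w 0.0943 t 0.1
```

```bash
python3 -m jog '[[[0,0,0],[-5,10,-50],-1],[[0,0,0],[-185,388,-55],-1],[[0,0,0],[-185,388,-55],-1],[[0,0,0],[-185,388,-55],-1],[[0,0,0],[-185,388,-55],-1]]' && python3 - <<'E'
from h import *
go([0.47,0.25,0.26])
E
```

```text
time: 0.6
tool_pos: [0.3047, 0.3919, 0.2569]
ee_rot: [-3.141, 0.0, 1.307]
wrist_force: [1.1, 0.2, -0.3]
width: 0.0939
turn [0. 0. 0.] shift [-93.8 196.6  -3.1] | at [0.3047 0.3919 0.2569] [-3.1415e+00  3.0000e-04  1.3068e+00] F [ 1.07  0.15 -0.31] w 0.0939 t 0.6
```

```bash
python3 -m jog '[[[0,0,0],[-94,197,-3],-1],[[0,0,0],[-94,197,-3],-1],[[0,0,0],[-94,197,-3],-1],[[0,0,0],[-94,197,-3],-1],[[0,0,0],[-94,197,-3],-1]]' && python3 - <<'E'
from h import *
im,d=snap('wrist'); save('w1.png',im); snap('top'); go([0.489,0.262,0.26])
print(load('wrist')['w2c'], tool()[1].as_matrix())
E
```

```text
time: 1.1
tool_pos: [0.4719, 0.2476, 0.2591]
ee_rot: [-3.141, 0.002, 1.301]
wrist_force: [-0.2, 0.7, -0.0]
width: 0.0941
turn [0. 0. 0.] shift [17.5 13.9 -1. ] | at [0.4709 0.2489 0.259 ] [-3.1402e+00  1.5000e-03  1.3013e+00] F [ 0.55 -0.61 -0.55] w 0.094 t 1.2
[[ 0.26658846  0.963807   -0.00257906 -0.36393994]
 [-0.93488649  0.25793658 -0.24383593  0.4156219 ]
 [-0.23434555  0.06741498  0.96981307 -0.34812187]
 [ 0.          0.          0.          1.        ]] [[ 0.26623838  0.96390571 -0.00170389]
 [ 0.96390604 -0.2662404  -0.00108941]
 [-0.00150374 -0.00135235 -0.99999795]]
```

View pics/w1.png

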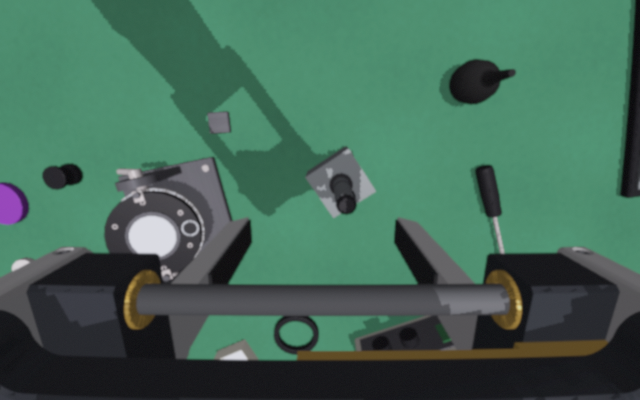

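The wrist view shows the pen cap at (346,204) and its collar near (342,184) in the stand. The ring spot is at (190,228) on the cell, and the optic is at (152,236).

```bash
python3 - <<'E'
from h import *
np.set_printoptions(precision=4,suppress=True)
print('cap z', pts('wrist',[(346,204)],z=0.153), 'depth',pts('wrist',[(346,204)]))
g=[(u,v) for u in range(300,380) for v in range(145,222)]
P=pts('wrist',g); 
m=P[:,2]>0.146; print('cap pts',m.sum(),P[m].mean(0),P[m].min(0),P[m].max(0))
for a,b in [(.065,.10),(.1,.14)]:
    m=(P[:,2]>a)&(P[:,2]<b); print(a,m.sum(),P[m].min(0),P[m].max(0))
m=abs(P[:,2]-.05)<.004; print('stand top',m.sum(),(P[m].min(0)+P[m].max(0))/2)
crop('wrist',80,140,400,300,2.5,'w1c.png')
for n,c in (('wrist',(152,236)),('top',(309,234))):
    pc=pts(n,[c]); print(n,pc)
    r=55 if n=='wrist' else 22
    g=[(u,v) for u in range(c[0]-r,c[0]+r) for v in range(c[1]-r,c[1]+r)]
    im=load(n)['im']; P=pts(n,g); br=np.array([im[v,u].mean() for u,v in g])
    m=(np.linalg.norm(P-pc,axis=1)<.055)&(np.linalg.norm(P-pc,axis=1)>.034)
    Q=P[m]
    for k in range(6):
        c0=Q.mean(0); nn=np.linalg.svd(Q-c0)[2][2]; nn*=np.sign(nn[2]); e=(Q-c0)@nn; Q=Q[abs(e)<max(.002,1.5*e.std())]
    print('plane',len(Q),nn,c0,'std',e.std(),'tilt',np.arccos(nn[2]))
E
```

```text
cap z [[0.4903 0.2672 0.153 ]] depth [[0.4901 0.2672 0.1537]]
cap pts 368 [0.4838 0.2669 0.1756] [0.404  0.2564 0.1462] [0.503  0.2774 0.438 ]
0.065 98 [0.4811 0.2556 0.065 ] [0.4908 0.2773 0.0999]
0.1 160 [0.4813 0.2561 0.1002] [0.4904 0.2787 0.1392]
stand top 1856 [0.4927 0.2665 0.0501]
wrist [[0.4836 0.017  0.0943]]
plane 2807 [0.0164 0.2331 0.9723] [0.4745 0.0224 0.0902] std 0.0007818489120826992 tilt 0.23582460615181933
top [[0.4809 0.0149 0.0946]]
plane 395 [0.0251 0.2308 0.9727] [0.4811 0.0124 0.0916] std 0.001104756080256013 tilt 0.23429021826868884
```

View pics/w1c.png

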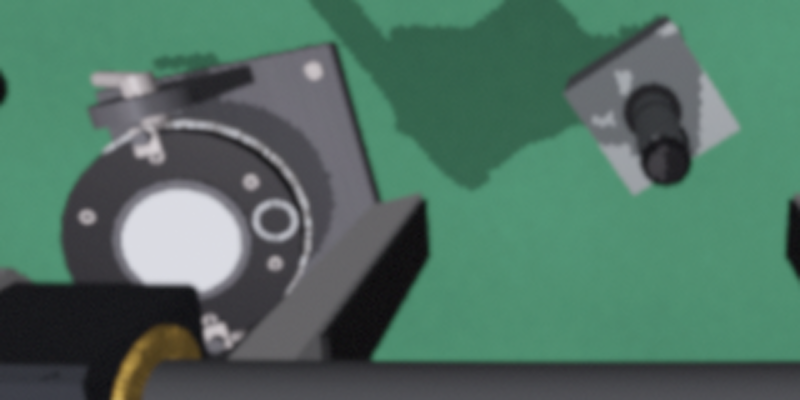

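```bash
python3 - <<'E'
from h import *
print('spot',pts('wrist',[(189.6,227.6)]))
go([0.491,0.267,0.091],R.from_euler('xyz',[np.pi,0,1.301]))
E
```

```text
spot [[0.48855098 0.06189895 0.08256331]]
turn [-0.08  0.09  0.02] shift [ 23.1  14.8 168. ] | at [0.4709 0.2489 0.259 ] [-3.1402e+00  1.5000e-03  1.3013e+00] F [ 0.55 -0.61 -0.55] w 0.094 t 1.2
```

```bash
python3 -m jog '[[[0,0,0],[23,15,0],-1],[[0,0,0],[23,15,50],-1],[[0,0,0],[23,15,100],-1],[[0,0,0],[23,15,140],-1],[[0,0,0],[23,15,168],-1]]' && python3 -m jog '[[[0,0,0],[0,0,0],-1],[[0,0,0],[0,0,0],-1]]' && python3 - <<'E'
from h import *
go([0.491,0.267,0.091],R.from_euler('xyz',[np.pi,0,1.301]))
E
```

```text
time: 1.7
tool_pos: [0.4867, 0.2699, 0.0883]
ee_rot: [-3.137, 0.003, 1.308]
wrist_force: [0.5, -0.9, 0.3]
width: 0.0942
time: 1.9
tool_pos: [0.4891, 0.2702, 0.0926]
ee_rot: [-3.141, -0.0, 1.307]
wrist_force: [-0.5, 0.5, 0.0]
width: 0.094
turn [-0.04 -0.    0.36] shift [-2.6  2.6  1.6] | at [0.4891 0.2702 0.0926] [-3.1409 -0.      1.3073] F [-0.5   0.54  0.02] w 0.094 t 1.9
```

```bash
python3 -m jog '[[[0,0,0],[-2.5,2.5,1],-1],[[0,0,0],[-2.5,2.5,1],-1],[[0,0,0],[-2.5,2.5,1],-1]]' && python3 -m jog '[[[0,0,0],[0,0,0],1],[[0,0,0],[0,0,0],1],[[0,0,0],[0,0,0],1],[[0,0,0],[0,0,0],1],[[0,0,0],[0,0,0],1]]' && python3 -m jog '[[[0,0,0],[0,0,0],1],[[0,0,0],[0,0,0],1],[[0,0,0],[0,0,0],1],[[0,0,0],[0,0,0],1],[[0,0,0],[0,0,0],1]]' && python3 - <<'E'
from h import *
go([0.491,0.267,0.091],R.from_euler('xyz',[np.pi,0,1.301]))
E
```

```text
time: 2.2
tool_pos: [0.4927, 0.2666, 0.0932]
ee_rot: [3.139, -0.002, 1.306]
wrist_force: [-0.0, -0.2, -0.5]
width: 0.0942
time: 2.7
tool_pos: [0.4916, 0.2662, 0.0911]
ee_rot: [-3.141, 0.0, 1.306]
wrist_force: [-1.0, 0.3, 0.2]
width: 0.0572
time: 3.2
tool_pos: [0.4916, 0.2663, 0.0912]
ee_rot: [-3.142, -0.0, 1.306]
wrist_force: [-0.5, 0.4, 1.1]
width: 0.0219
turn [-0.   -0.01  0.29] shift [ 0.5 -0.8  0.2] | at [0.4916 0.2663 0.0912] [-3.1416e+00 -2.0000e-04  1.3060e+00] F [-0.48  0.37  1.11] w 0.0219 t 3.2
```

```bash
python3 -m jog '[[[0,0,0],[0,0,0],1],[[0,0,0],[0,0,0],1],[[0,0,0],[0,0,0],1],[[0,0,0],[0,0,-10],1],[[0,0,0],[0,0,-25],1]]' && python3 -m jog '[[[0,0,0],[0,0,-30],1],[[0,0,0],[0,0,-65],1],[[0,0,0],[0,0,-105],1],[[0,0,0],[0,0,-120],1],[[0,0,0],[0,0,-120],1]]' && python3 - <<'E'
from h import *
go([0.505,-0.289,0.212],R.from_euler('xyz',[np.pi,0,1.301]))
E
```

```text
time: 3.7
tool_pos: [0.4907, 0.2658, 0.1157]
ee_rot: [-3.139, 0.002, 1.306]
wrist_force: [1.7, -0.0, -1.4]
width: 0.0216
time: 4.2
tool_pos: [0.4931, 0.2668, 0.2403]
ee_rot: [3.136, -0.005, 1.306]
wrist_force: [0.2, 0.2, -1.6]
width: 0.0216
turn [ 0.34 -0.27  0.29] shift [-533.5  156.8   26.8] | at [0.4931 0.2668 0.2403] [ 3.1356 -0.0046  1.306 ] F [ 0.21  0.23 -1.63] w 0.0216 t 4.2
```

```bash
python3 -m jog '[[[0,0,0],[-20,6,0],1],[[0,0,0],[-60,18,0],1],[[0,0,0],[-105,31,0],1],[[0,0,0],[-150,44,0],1],[[0,0,0],[-195,57,0],1]]' && python3 -m jog '[[[0,0,0],[-45,13,0],1],[[0,0,0],[-90,26,0],1],[[0,0,0],[-135,40,0],1],[[0,0,0],[-180,53,0],1],[[0,0,0],[-225,66,0],1]]' && python3 - <<'E'
from h import *
go([0.505,-0.289,0.132],R.from_euler('xyz',[np.pi,0,1.301]))
E
```

```text
time: 4.7
tool_pos: [0.4942, 0.0615, 0.2334]
ee_rot: [-3.137, 0.001, 1.307]
wrist_force: [1.5, -0.1, -2.1]
width: 0.0218
time: 5.2
tool_pos: [0.4991, -0.1727, 0.2334]
ee_rot: [-3.137, -0.001, 1.306]
wrist_force: [0.8, 0.6, -1.7]
width: 0.0219
turn [-0.25 -0.06  0.28] shift [-110.8   36.6  101.1] | at [ 0.4991 -0.1727  0.2334] [-3.1372e+00 -1.0000e-03  1.3059e+00] F [ 0.76  0.6  -1.74] w 0.0219 t 5.2
```

```bash
python3 -m jog '[[[0,0,0],[-40,13,25],1],[[0,0,0],[-80,26,60],1],[[0,0,0],[-111,37,90],1],[[0,0,0],[-111,37,101],1],[[0,0,0],[-111,37,101],1]]' && python3 -m jog '[[[0,0,0],[0,0,0],1],[[0,0,0],[0,0,0],1],[[0,0,0],[0,0,0],1]]' && python3 - <<'E'
from h import *
im,d=snap('wrist'); snap('top'); snap('scene'); 
a=cv2.resize(load('scene')['im'][120:260,150:350],None,fx=3,fy=3,interpolation=cv2.INTER_CUBIC)
cv2.imwrite('pics/w2.png',np.vstack([cv2.resize(im[100:,100:],(540,300)),cv2.resize(a,(540,378))[:300]])[...,::-1])
go([0.505,-0.289,0.132],R.from_euler('xyz',[np.pi,0,1.301]))
E
```

```text
time: 5.7
tool_pos: [0.5043, -0.2868, 0.1295]
ee_rot: [-3.132, -0.004, 1.304]
wrist_force: [-0.4, 0.0, -2.4]
width: 0.0216
time: 6.0
tool_pos: [0.5081, -0.2875, 0.1373]
ee_rot: [3.138, 0.001, 1.308]
wrist_force: [-2.0, 0.5, -0.9]
width: 0.0214
turn [0.12 0.04 0.34] shift [-1.9 -2.3  4.5] | at [ 0.5077 -0.2877  0.1365] [3.1395e+00 6.0000e-04 1.3070e+00] F [-0.26  0.49 -2.1 ] w 0.0214 t 6.15
```

View pics/w2.png

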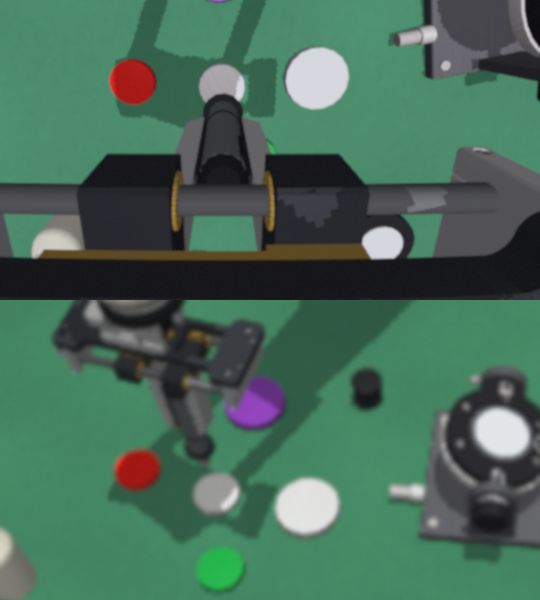

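```bash
python3 -m jog '[[[0,0,0],[-2,-2,15],1],[[0,0,0],[-2,-2,30],1],[[0,0,0],[-2,-2,42],1],[[0,0,0],[-2,-2,42],1],[[0,0,0],[-2,-2,42],1]]' && python3 - <<'E'
from h import *
print(pts('wrist',[(322,184)],z=.01))
go([0.505,-0.289,0.0772],R.from_euler('xyz',[np.pi,0,1.301]))
E
```

```text
time: 6.65
tool_pos: [0.5042, -0.2893, 0.0921]
ee_rot: [-3.14, -0.001, 1.306]
wrist_force: [-1.0, -0.4, -1.3]
width: 0.0215
[[ 0.50480897 -0.28737884  0.01      ]]
turn [-0.1  -0.04  0.28] shift [ 0.4  0.7 14.9] | at [ 0.5042 -0.2893  0.0921] [-3.1398e+00 -8.0000e-04  1.3059e+00] F [-0.98 -0.43 -1.35] w 0.0215 t 6.65
```

```bash
python3 -m jog '[[[0,0,0],[0,0,4],1],[[0,0,0],[0,0,8],1],[[0,0,0],[0,0,12],1],[[0,0,0],[0,0,14],1],[[0,0,0],[0,0,14],1]]' && python3 -m jog '[[[0,0,0],[0,0,0],1],[[0,0,0],[0,0,0],1]]'&& python3 - <<'E'
from h import *
go([0.505,-0.289,0.0772],R.from_euler('xyz',[np.pi,0,1.301]))
E
```

```text
time: 7.15
tool_pos: [0.5049, -0.2896, 0.0794]
ee_rot: [3.141, 0.0, 1.306]
wrist_force: [-0.4, -0.5, -0.5]
width: 0.0216
time: 7.35
tool_pos: [0.5049, -0.2897, 0.0797]
ee_rot: [3.141, 0.0, 1.306]
wrist_force: [1.2, 0.1, 1.1]
width: 0.0213
turn [0.05 0.01 0.29] shift [ 0.7 -0.1  2.5] | at [ 0.5049 -0.2897  0.0797] [3.1408e+00 2.0000e-04 1.3060e+00] F [1.25 0.12 1.11] w 0.0213 t 7.35
```

```bash
python3 -m jog '[[[0,0,0],[0,0,1.5],1],[[0,0,0],[0,0,2.5],1],[[0,0,0],[0,0,2.5],1],[[0,0,0],[0,0,2.5],1]]' && for i in 1 2 3; do python3 -m jog '[[[0,0,0],[0,0,0],1]]' | grep -E "tool|force"; done; python3 - <<'E'
from h import *
snap('scene'); L=load('scene'); print(proj('scene',[.505,-.289,.03]))
im,d=snap('wrist')
crop('scene',190,100,290,220,5,'s3.png')
E
```

```text
time: 7.75
tool_pos: [0.5049, -0.2897, 0.077]
ee_rot: [3.141, 0.0, 1.306]
wrist_force: [1.3, -0.6, 0.3]
width: 0.0218
tool_pos: [0.5049, -0.2896, 0.077]
wrist_force: [-0.1, -0.4, 2.3]
tool_pos: [0.5049, -0.2896, 0.077]
wrist_force: [0.1, 0.1, 1.1]
tool_pos: [0.5048, -0.2896, 0.0769]
wrist_force: [1.0, -0.7, 2.1]
[[227.96206105 186.29489237]]
```

View pics/s3.png

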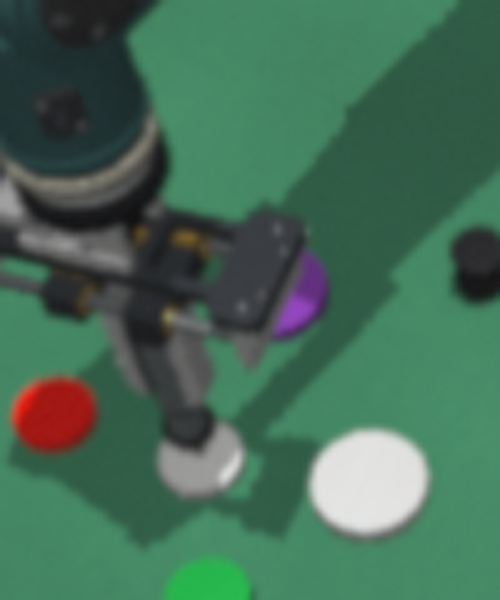

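The view shows the nose on the small plate, near its centre (200,460), and the pen upright. The force (about 1.8 N measured plus about 1.4 N pen weight) matches half-way in. Hold it a bit longer.

```bash
for i in 1 2 3 4 5 6; do python3 -m jog '[[[0,0,0],[0,0,0],1],[[0,0,0],[0,0,0],1]]' | grep -E "time|tool|force"|tr '\n' ' '; echo; done
```

```text
time: 8.35 tool_pos: [0.5048, -0.2896, 0.0768] wrist_force: [0.6, -0.3, 1.3] 
time: 8.55 tool_pos: [0.5048, -0.2896, 0.0768] wrist_force: [0.7, -0.8, 1.7] 
time: 8.75 tool_pos: [0.5048, -0.2896, 0.0768] wrist_force: [1.5, -0.0, 2.4] 
time: 8.95 tool_pos: [0.5047, -0.2896, 0.0768] wrist_force: [1.5, -0.2, 1.9] 
time: 9.15 tool_pos: [0.5047, -0.2896, 0.0767] wrist_force: [1.8, -0.8, 2.6] 
time: 9.35 tool_pos: [0.5047, -0.2896, 0.0767] wrist_force: [0.3, -1.5, 1.9]
```

```bash
python3 -m jog '[[[0,0,0],[0,0,-8],1],[[0,0,0],[0,0,-25],1],[[0,0,0],[0,0,-60],1],[[0,0,0],[0,0,-105],1],[[0,0,0],[0,0,-140],1]]' && cat >> h.py <<'E'
def tgt(spot,n,h,off=.0712,yaw=1.306):
    n=np.array(n)/np.linalg.norm(n); r0=R.from_euler('xyz',[np.pi,0,yaw]); z0=np.array([0,0,1.]);a=np.cross(z0,n); 
    Rt=R.from_rotvec(a/np.linalg.norm(a)*np.arccos(n[2]))*r0
    go(np.array(spot)+n*(off+h),Rt)
E
python3 - <<'E'
from h import *
print(pts('top',[(293,232)]), pts('top',[(293,232)],z=.0826))
tgt([.4886,.0619,.0826],[.0203,.232,.9725],.07)
E
```

```text
time: 9.85
tool_pos: [0.5038, -0.2888, 0.2182]
ee_rot: [-3.139, -0.001, 1.306]
wrist_force: [-0.6, -0.9, -0.4]
width: 0.0218
[[0.48567391 0.05974774 0.08236931]] [[0.48566495 0.05973985 0.0826    ]]
turn [ -2.5  -13.31   0.02] shift [ 366.9 -112.2   -1.1] | at [ 0.5038 -0.2888  0.2182] [-3.1395e+00 -9.0000e-04  1.3061e+00] F [-0.57 -0.86 -0.38] w 0.0218 t 9.85
```

```bash
python3 -m jog '[[[0,0,0],[20,-6,-10],1],[[0,0,0],[60,-18,-20],1],[[0,0,0],[105,-32,-25],1],[[0,0,0],[150,-46,-25],1],[[0,0,0],[195,-60,-25],1]]' && python3 -m jog '[[[0,-3,0],[45,-13,0],1],[[-1,-6,0],[90,-27,0],1],[[-2,-9,0],[130,-40,0],1],[[-2.5,-12,0],[160,-48,0],1],[[-2.5,-13.3,0],[172,-52,0],1]]' && python3 -m jog '[[[0,0,0],[0,0,0],1],[[0,0,0],[0,0,0],1],[[0,0,0],[0,0,0],1]]' && python3 - <<'E'
from h import *
im,d=snap('wrist'); save('w4.png',im)
tgt([.4886,.0619,.0826],[.0203,.232,.9725],.05)
E
```

```text
time: 10.35
tool_pos: [0.4957, -0.0825, 0.2398]
ee_rot: [-3.137, -0.001, 1.306]
wrist_force: [0.4, 0.8, -2.0]
width: 0.0219
time: 10.85
tool_pos: [0.4898, 0.0984, 0.2392]
ee_rot: [3.103, 0.234, 1.308]
wrist_force: [0.1, -1.0, -1.2]
width: 0.0214
time: 11.15
tool_pos: [0.4919, 0.0932, 0.2411]
ee_rot: [3.099, 0.233, 1.3]
wrist_force: [-0.4, -0.8, -1.0]
width: 0.0215
turn [ 0.05  0.06 -0.11] shift [ 6.5 -2.1 40.5] | at [0.4922 0.0929 0.2414] [3.0979 0.2323 1.299 ] F [-0.38  0.05 -1.45] w 0.0217 t 11.2
```

View pics/w4.png

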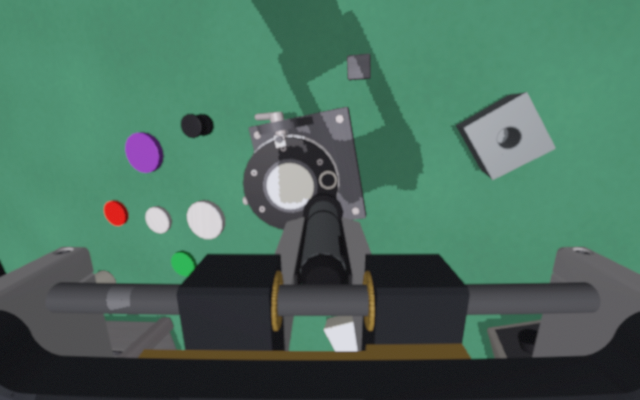

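The ring centre is at about (327,180), free of the pen; the collar and nose are around (322,205). The plate and the other items are undisturbed.

```bash
python3 - <<'E'
from h import *
np.set_printoptions(precision=4,suppress=True)
L=load('wrist')
print(pts('wrist',[(327.3,180.3)]))
c=(291,185); g=[(u,v) for u in range(240,345) for v in range(135,235)]; P=pts('wrist',g)
pc=pts('wrist',[c])[0]; print(pc)
n=np.array([.0203,.232,.9725]); d=P-pc; h=d@n; r=np.linalg.norm(d-np.outer(h,n),axis=1)
Q=P[(r<.052)&(r>.036)&(abs(h+.002)<.006)]
for k in range(8):
    c0=Q.mean(0); nn=np.linalg.svd(Q-c0)[2][2]; nn*=np.sign(nn[2]); e=(Q-c0)@nn; Q=Q[abs(e)<max(.0015,2*e.std())]
print(len(Q),nn,c0,e.std(),np.arccos(nn[2]))
# bright ring pixels
im=L['im'].mean(2); w=im[165:197,312:344]; m=w>np.percentile(w,1)
np.save('w.npy',w)
u,v=np.meshgrid(np.arange(312,344),np.arange(165,197)); rr=np.hypot(u-327.3,v-180.3)
s=(rr<13); b=s&(im[165:197,312:344]>110); print(b.sum(),u[b].mean(),v[b].mean())
print(proj('wrist',[tool()[0]+tool()[1].apply([0,0,.0712-.005])]))
crop('wrist',290,150,370,230,7,'w4c.png')
E
```

```text
[[0.4897 0.0606 0.0816]]
[0.4838 0.0185 0.0926]
2251 [0.0167 0.2309 0.9728] [0.4737 0.015  0.0921] 0.0006620973443788318 0.23358243548299887
142 330.15492957746477 178.9788732394366
[[322.1387 203.4088]]
```

View pics/w4c.png

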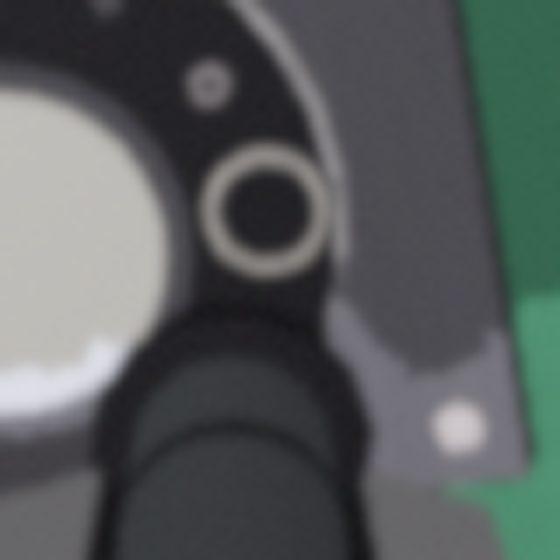

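```bash
python3 - <<'E'
from h import *
S=pts('wrist',[(327.6,179.6)])[0]; S2=pts('wrist',[(327.6,179.6),(330,186),(325,173),(327,181)]); print(S2.round(4))
n=np.array([.0175,.2312,.9727]); n/=np.linalg.norm(n)
c0=np.array([.4737,.015,.0921]); print('off plane mm',(S-c0)@n*1000)
# collar bottom circle prediction
p,r,o=tool(); a=np.linspace(0,2*np.pi,73)
for h in (30,36):
    C=p+r.apply(np.c_[16e-3*np.cos(a),16e-3*np.sin(a),np.full(73,.0712-h*1e-3)]); q=proj('wrist',C); print(h,q.min(0),q.max(0),((q-[290,150]+.5)*7).min(0),((q-[290,150]+.5)*7).max(0))
tgt(S,n,.030)
E
```

```text
[[0.4892 0.0608 0.0801]
 [0.4974 0.0618 0.0808]
 [0.4804 0.0605 0.0824]
 [0.4904 0.0602 0.082 ]]
off plane mm -0.7922314194455854
30 [301.88371285 192.60111336] [342.23697811 231.09311438] [ 86.68598997 301.70779353] [369.15884674 571.15180069]
36 [301.34062288 194.51463289] [342.73690924 233.91670483] [ 82.88436018 315.10243025] [372.65836469 590.91693383]
turn [-0.09  0.15 -0.09] shift [ 6.1 -1.5 63.2] | at [0.4922 0.0929 0.2414] [3.0979 0.2323 1.299 ] F [-0.38  0.05 -1.45] w 0.0217 t 11.2
```

```bash
python3 -m jog '[[[0,0,0],[6,-1.5,10],1],[[0,0,0],[6,-1.5,35],1],[[0,0,0],[6,-1.5,60],1],[[0,0,0],[6,-1.5,75],1],[[0,0,0],[6,-1.5,80],1]]' && python3 -m jog '[[[0,0,0],[0,0,0],1],[[0,0,0],[0,0,0],1],[[0,0,0],[0,0,0],1],[[0,0,0],[0,0,0],1]]' && python3 - <<'E'
from h import *
snap('wrist'); snap('scene'); snap('top')
crop('wrist',270,120,390,240,5,'w5.png'); A=cv2.imread('pics/w5.png')
i=load('scene')['im'][130:200,300:370]; B=cv2.resize(i,(600,600),interpolation=cv2.INTER_CUBIC)[...,::-1]
cv2.imwrite('pics/w5.png',cv2.resize(np.hstack([A,B]),(800,400),interpolation=cv2.INTER_AREA))
tgt([.4895,.0606,.0810],[.0175,.2312,.9727],.0)
E
```

```text
time: 11.7
tool_pos: [0.4899, 0.0804, 0.16]
ee_rot: [3.101, 0.234, 1.3]
wrist_force: [0.1, -0.8, -1.9]
width: 0.0219
time: 12.1
tool_pos: [0.4919, 0.0817, 0.1637]
ee_rot: [3.095, 0.231, 1.301]
wrist_force: [-0.1, -0.5, -2.2]
width: 0.0216
turn [0.03 0.1  0.  ] shift [-1.5 -0.1 13.4] | at [0.4915 0.0815 0.163 ] [3.0963 0.2315 1.3008] F [ 0.81 -0.04 -1.15] w 0.0218 t 12.25
```

View pics/w5.png

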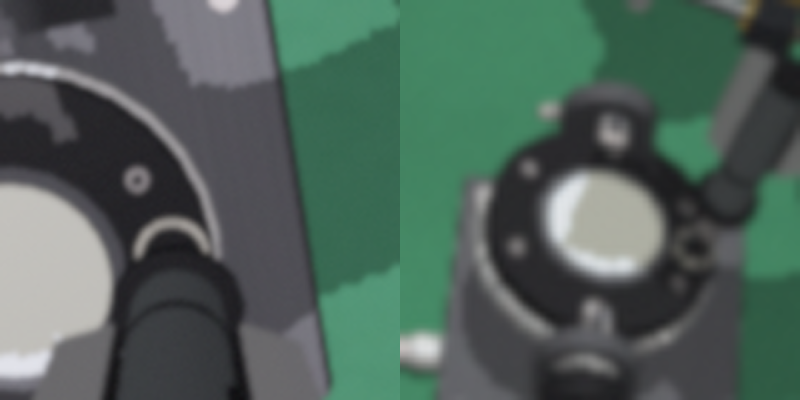

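The nose hovers over the ring: the left view shows the ring arc (134–211, top 217) centred at about (172,250) with the sleeve above it. In the scene view, the ring is at (693,245) with the pen just above it.

```bash
python3 - <<'E'
from h import *
np.set_printoptions(precision=2,suppress=True)
p,r,o=tool(); n=np.array([.0175,.2312,.9727]); n/=np.linalg.norm(n); S=np.array([.4895,.0606,.0810]); z=r.apply([0,0,1])
t=(S-p)@n/(z@n); X=p+z*t
e1=np.cross([0,1,0],n); e1/=np.linalg.norm(e1); e2=np.cross(n,e1); a=np.linspace(0,2*np.pi,73)
for nm in('wrist','scene'):
  for C in (S,X):
    ring=proj(nm,C+.0105*(np.outer(np.cos(a),e1)+np.outer(np.sin(a),e2)))
    k=(lambda q:(q-[270,120]+.5)/.3) if nm=='wrist' else (lambda q:(q-[300,130]+.5)/70*400+[400,0])
    print(nm,'centre',k(proj(nm,C))[0],'lo',k(ring).min(0),'hi',k(ring).max(0))
print('axis-spot mm',(X-S)*1000)
E
```

```text
wrist centre [171.32 257.29] lo [134.09 220.97] hi [208.56 292.94]
wrist centre [176.09 257.78] lo [138.86 221.46] hi [213.33 293.41]
scene centre [693.26 249.09] lo [672.38 230.62] hi [714.05 267.71]
scene centre [695.78 250.3 ] lo [674.91 231.83] hi [716.56 268.93]
axis-spot mm [ 0.49  1.23 -0.3 ]
```

```bash
python3 - <<'E'
from h import *
tgt([.4883,.0607,.0810],[.0175,.2312,.9727],-.003)
E
python3 -m jog '[[[0,0.1,0],[-1.5,-1.2,3],1],[[0,0.1,0],[-1.5,-1.2,6],1],[[0,0.1,0],[-1.5,-1.2,9],1],[[0,0.1,0],[-1.5,-1.2,9],1]]' && python3 -m jog '[[[0,0,0],[0,0,0],1],[[0,0,0],[0,0,0],1]]' && python3 - <<'E'
from h import *
tgt([.4883,.0607,.0810],[.0175,.2312,.9727],-.004)
E
```

```text
turn [0.03 0.1  0.  ] shift [-1.7 -1.3 16.4] | at [0.4915 0.0815 0.163 ] [3.0963 0.2315 1.3008] F [ 0.81 -0.04 -1.15] w 0.0218 t 12.25
time: 12.65
tool_pos: [0.489, 0.078, 0.1532]
ee_rot: [3.099, 0.231, 1.301]
wrist_force: [0.3, -1.0, -1.4]
width: 0.0218
time: 12.85
tool_pos: [0.4896, 0.0782, 0.1541]
ee_rot: [3.097, 0.23, 1.301]
wrist_force: [0.9, 0.6, -1.6]
width: 0.0214
turn [-0.02  0.03  0.  ] shift [-0.1  0.1  8. ] | at [0.4896 0.0782 0.1541] [3.0971 0.2302 1.3009] F [ 0.87  0.57 -1.64] w 0.0214 t 12.85
```

```bash
python3 -m jog '[[[0,0,0],[0,0,2],1],[[0,0,0],[0,0,4],1],[[0,0,0],[0,0,5],1],[[0,0,0],[0,0,5],1]]' >/dev/null; for i in 1 2 3 4; do python3 -m jog '[[[0,0,0],[0,0,0],1]]' | grep -E "tool|force"|tr '\n' ' '; echo; done;  python3 -m jog '[[[0,0,0],[0,0,1],1],[[0,0,0],[0,0,1.5],1],[[0,0,0],[0,0,1.5],1]]' >/dev/null; for i in 1 2 3 4; do python3 -m jog '[[[0,0,0],[0,0,0],1]]' | grep -E "time|tool|force"|tr '\n' ' '; echo; done; python3 - <<'E'
from h import *
tgt([.4883,.0607,.0810],[.0175,.2312,.9727],-.004)
E
```

```text
tool_pos: [0.4895, 0.0771, 0.1495] wrist_force: [0.2, -0.5, -0.9] 
tool_pos: [0.4895, 0.0771, 0.1494] wrist_force: [-0.3, 1.3, 1.2] 
tool_pos: [0.4895, 0.0771, 0.1494] wrist_force: [0.2, 1.3, 0.4] 
tool_pos: [0.4895, 0.077, 0.1493] wrist_force: [0.8, 0.2, 0.5] 
time: 14.05 tool_pos: [0.4895, 0.0767, 0.1478] wrist_force: [0.9, 1.4, -0.6] 
time: 14.15 tool_pos: [0.4895, 0.0767, 0.1478] wrist_force: [0.4, 0.4, 0.9] 
time: 14.25 tool_pos: [0.4895, 0.0767, 0.1478] wrist_force: [0.7, 0.4, 0.6] 
time: 14.35 tool_pos: [0.4895, 0.0767, 0.1478] wrist_force: [0.6, 1.1, 1.2] 
turn [-0.01  0.02  0.01] shift [-0.1  0.   1.5] | at [0.4895 0.0767 0.1478] [3.0969 0.2301 1.3009] F [0.56 1.11 1.24] w 0.0214 t 14.35
```

```bash
python3 -m jog '[[[0,0,0],[0,0,0.7],1],[[0,0,0],[0,0,1.4],1],[[0,0,0],[0,0,1.4],1]]' >/dev/null; for i in 1 2 3 4 5 6 7 8; do python3 -m jog '[[[0,0,0],[0,0,0],1]]' | grep -E "time|tool|force"|tr '\n' ' '; echo; done; python3 - <<'E'
from h import *
tgt([.4883,.0607,.0810],[.0175,.2312,.9727],-.004)
snap('wrist'); snap('scene')
crop('wrist',270,120,390,240,5,'w6.png'); A=cv2.imread('pics/w6.png')
i=load('scene')['im'][130:200,300:370]; B=cv2.resize(i,(600,600),interpolation=cv2.INTER_CUBIC)[...,::-1]
cv2.imwrite('pics/w6.png',cv2.resize(np.hstack([A,B]),(800,400),interpolation=cv2.INTER_AREA))
np.set_printoptions(precision=4,suppress=True)
c=(336,170); g=[(u,v) for u in range(310,362) for v in range(145,195)]; P=pts('scene',g); pc=np.array([.4838,.0185,.0926]); n=np.array([.0175,.2312,.9727]); n/=np.linalg.norm(n)
d=P-pc; h=d@n; r=np.linalg.norm(d-np.outer(h,n),axis=1); Q=P[(r<.054)&(r>.036)&(abs(h+.002)<.008)]
for k in range(8):
    c0=Q.mean(0); nn=np.linalg.svd(Q-c0)[2][2]; nn*=np.sign(nn[2]); e=(Q-c0)@nn; Q=Q[abs(e)<max(.0015,2*e.std())]
print(len(Q),nn,e.std())
E
```

```text
time: 14.75 tool_pos: [0.4895, 0.0764, 0.1465] wrist_force: [-0.4, 1.1, 1.4] 
time: 14.85 tool_pos: [0.4894, 0.0764, 0.1465] wrist_force: [-0.1, 0.6, 1.2] 
time: 14.95 tool_pos: [0.4894, 0.0764, 0.1464] wrist_force: [1.1, 0.4, 1.5] 
time: 15.05 tool_pos: [0.4895, 0.0764, 0.1465] wrist_force: [0.3, 0.9, 1.1] 
time: 15.15 tool_pos: [0.4894, 0.0764, 0.1464] wrist_force: [0.2, 1.2, 2.3] 
time: 15.25 tool_pos: [0.4894, 0.0764, 0.1464] wrist_force: [0.4, 1.1, 1.2] 
time: 15.35 tool_pos: [0.4894, 0.0764, 0.1464] wrist_force: [0.3, 1.0, 1.1] 
time: 15.45 tool_pos: [0.4894, 0.0764, 0.1464] wrist_force: [0.2, 0.5, 2.1] 
turn [-0.01  0.02  0.01] shift [-0.1  0.1  0.1] | at [0.4894 0.0764 0.1464] [3.097  0.2301 1.3009] F [0.16 0.47 2.08] w 0.0215 t 15.45
423 [0.0016 0.2324 0.9726] 0.0012115205812956854
```

View pics/w6.png

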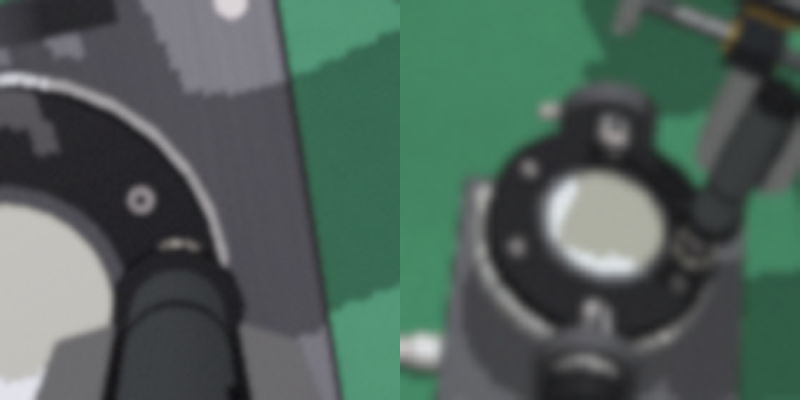

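```bash
python3 - <<'E'
from h import *
p,r,o=tool(); z=r.apply([0,0,1]); X=p+z*(.0712-.004); n=-z
e1=np.cross([0,1,0],n); e1/=np.linalg.norm(e1); e2=np.cross(n,e1); a=np.linspace(0,2*np.pi,49)
out=[]
for nm,(u,v,s) in dict(wrist=(300,170,50),scene=(330,150,40)).items():
    im=cv2.resize(load(nm)['im'][v:v+s,u:u+s],(400,400),interpolation=cv2.INTER_CUBIC); im=cv2.convertScaleAbs(im,alpha=1.5,beta=30); im0=im.copy()
    for rad,h,col in ((.0105,0,(255,0,0)),(.010,.018,(0,255,255))):
        q=proj(nm,X+n*h+rad*(np.outer(np.cos(a),e1)+np.outer(np.sin(a),e2))); q=(q-[u,v]+.5)*400/s
        cv2.polylines(im,[q.round().astype(np.int32)],True,col,1)
    out.append(np.vstack([im0,im]))
save('ov.png',cv2.resize(np.hstack(out),(600,600),interpolation=cv2.INTER_AREA))
E
```

```text
(no output)
```

View pics/ov.png

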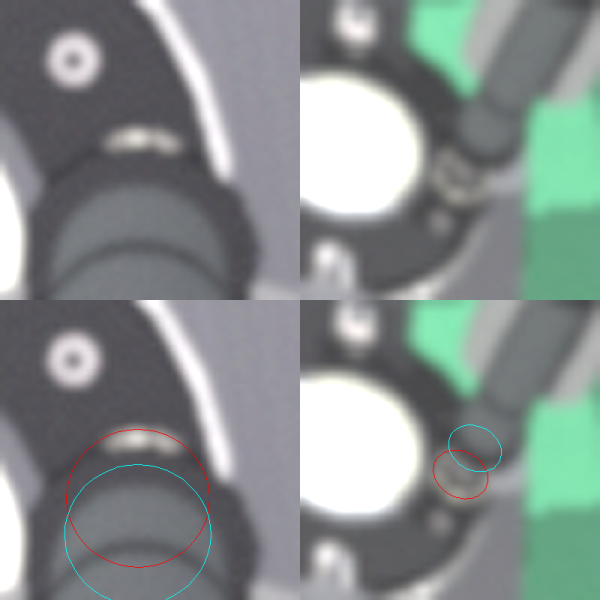

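The red outline, the ring size drawn around the computed nose contact, matches the visible ring in both views to about 1 mm. The face normal is unchanged and the force is about 3 N. Handing in.

```bash
python3 - <<'E'
from h import *
print(tool()[2]['time'],tool()[2]['tool_pos'],close_job())
E
```

```text
the job is handed in; nothing more can be done
15.55 [0.48940592 0.07636004 0.14638273] None
```

I checked the gauge's zero, then put it on the marked spot of the lens cell, and handed the job in at 15.6 s with the gauge still gripped and pressed there.

- **Zero check:** The gauge stood upright on the smaller white disc for about 1.6 s. The nose was about 4 mm in by position. The force was about 3 N after allowing for the pen's weight, though single force readings scatter by about half a newton.
- **Lens cell:** The face leans about 0.234 rad, and the arm readings put the gauge square to my measured face to within 0.1°. The contact point matched the ring to about 1 mm in the wrist and scene views. By position and by a force of about 3.1 N, the nose was about half-way in.
- **Disagreement:** A last fit of the face from the scene camera gave the same lean. Its sideways component differed by about 0.9° from the wrist-camera fit. That fit was rougher and the gauge partly blocked its view, so I kept the wrist-camera value.
- **Other things on the bench:** The late pictures showed nothing shifted, but I did not re-measure every item.

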